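# Set and lock the cam clamp on the setting block

## Task

Of the two cam strap clamps on the bench, take the one that has the steel setting block under its strap. Turn its wing nut clockwise until the wings line up with the strap, then flip its cam lever down as far as it goes, so that the block is gripped. Do not touch the empty clamp.

Things in the scene. Friction and masses are not known exactly. Their poses are not given: they have to be found in the camera images.
- clamp: the loaded clamp, bolted down: dark steel base plate 148 x 66 x 12 mm, steel strap 24 mm wide along it, strap top about 46 mm above the bench. Origin: centre of the plate's underside; x runs along the strap from the wing nut (x = -45 mm) past the lever's pivot (x = 5 mm) to the nose, whose sprung rubber pad presses on the block at x = 42 mm; z up
- nut_wings (a point): on the vertical axis of the loaded clamp's black wing nut, 85 mm above the bench. The wings are one upright bar 46 mm long and 10 mm thick, from 62 to 92 mm above the bench, on a round foot 26 mm wide that lies below 64 mm. Axes: those of the clamp (they do not turn with the nut)
- clamp_nut (a joint): angle of the wing nut, rad: 0 = wings in line with the strap (the setting wanted), positive = turned anticlockwise seen from above, so turning clockwise (tightening) lowers it. Starts at 1.0 to 1.4, has no stop at 0, stays where it is left (friction 0.08 N m); it lowers strap and lever 2 mm per radian
- lever_pivot (a point): pivot of the loaded clamp's aluminium cam lever, 56 mm above the bench once the nut is set (2 to 3 mm higher at the start), its axis along the clamp's y. The lever is a flat bar, 71 mm long from the pivot, 8 mm thick, 14 mm wide (22 mm over its last 26 mm); its upper face lies 7 mm off the pivot. Axes: those of the clamp (they do not turn with the lever)
- clamp_lever (a joint): angle of the cam lever, rad: 0 = closed, at its stop, level along the strap and pointing to the clamp's +x, upper face 63 mm above the bench with the nut set; positive = raised, swinging up and back towards the nut. Starts open at 0.9 to 1.2 and stays where it is left (friction 0.1 N m, about 2 N at the lever's end)
- block: steel setting block 22 x 45 x 14 mm, loose in the shallow nest of the loaded clamp under the strap's nose, its length across the strap so that both ends show; origin at the centre of its underside, on the base plate
- spare_clamp: a second clamp of the same make, bolted down elsewhere, nothing in its nest; leave it alone. Origin and axes as for the loaded clamp
Things that resemble listed ones, but are neither listed nor needed, are in the scene too. What is shaped like the clamp but orange is not meant.

How it is judged (in metres and radians):
On the way:
1. the wing nut is set in line with the strap while the lever is still up (value of joint clamp_nut between -0.18 and 0.18 rad and value of joint clamp_lever above 0.5 rad), for 0.2 s.
At the end, for the whole second after the job is handed in: The wings are within 11 degrees of the strap's line, the cam lever is down within 8 degrees of its stop, and the block lies in its nest gripped by the strap (contact force over 4 N) (value of joint clamp_nut between -0.2 and 0.2 rad and value of joint clamp_lever below 0.15 rad and contact force between block and clamp above 4 N and z of block in the frame of clamp below 0.015 m); the robot touches nothing.
It fails at once if the empty clamp is pushed (contact force between any of the fingers, the arm and spare_clamp above 2 N).
It also fails if it takes over 42 s, if anything falls off the work surface, if the arm or the gripper's body presses on something with over 40 N, if the wrist force passes 120 N, or if a joint passes its speed limit or range.

## Robot

A 6-joint arm with a two-finger parallel gripper is mounted at the origin on a cart in front of the work surface, level with it; the furniture and walls round the work are solid. World frame = base frame: x ahead of the robot, y to its left, z up, the work surface at z = 0. Lengths are in mm, angles in rad, forces in N, time in s.
With the tool pointing down it reaches from about 275 to 1000 mm from the base axis. Payload 8.4 kg.
Tool frame: the origin (TCP) lies between the finger pads; the fingertips stand r.tips_ahead ahead of it and the grasp point (between the pads) lies 6 mm ahead of it (r.tips_ahead is the distance from the TCP to the fingertips, in mm); z points along the fingers, y is the line along which they close (so a half turn about z gives the same grasp; the last joint's range is limited). The gripper opens to 85 mm and grips with 20 to 120 N. Pads are 22 mm wide; open, the fingers measure 114 mm over their backs; the gripper's body (76 mm by 85 mm) begins 54 mm behind the grasp point. The pads swing forward as they close: fully open they stand 13 mm farther back than shut.
Start: joints at [-1.111, 0.353, 1.633, -0, 1.155, -0.002], TCP at [278.474, -559.536, 256.281] pointing down, gripper open.
Joint ranges: [-2.63, 2.63], [-0.92, 2.1], [0.06, 2.66], [-1.3, 4.44], [0, 2.69], [-3.02, 3.02]. Speed limits (rad/s): [2.22, 2.22, 2.79, 3.14, 3.14, 3.14].

## Interface

Orientations are given as [roll, pitch, yaw] about the fixed x, y, z axes, in that order (R = Rz(yaw) Ry(pitch) Rx(roll)).
In Python, from rig import r gives the robot as it stands.
- The arm moves only by the tool carry_out, never from a script. Its arguments are lists of equal length, an entry for each row: "delta_pos": the shift along the tool's x, y, z in m, a list of three; "rot": the turn, a rotation vector about the tool's x, y, z in degrees, a list of three. A call has 1 to 8 rows; each row is the pose to reach, as a shift and turn from the pose commanded when the call began, along the tool's axes at that moment; what a row does not reach only later rows make up. A row lasts 1/8 s, in which the tool goes at most 62.5 mm and 10.7 degrees, less where a joint would pass 70% of its speed; a pose out of reach is approached as far as the arm can. A call with a gripper value outside its range is refused whole. "claw" is the finger opening in m, from 0 to 0.0854, set as the call begins (left out, the last holds). The fingers move at their own pace and stop on an object; "grip_force" is the grip in N (left out, the last holds). Time passes only in rows, so rows that repeat a pose let the fingers close. It gives the time, the measured TCP pose, the force, the opening and the grip force at its end, in the units of the state.
- r.sense(): the state, without advancing time (a new reading comes with each control period).
- r.grab_frame(name): name is "side" or "top"; returns the picture (480x640x3 uint8, blue, green, red); there is no depth.
- r.camera_info(name): a dict with "fx", "fy", "cx", "cy" (pixels), "pose" (4x4, takes a point from camera to world coordinates). Camera axes: x right, y down, z forward; pixel columns grow to the right and rows downward; lengths in mm; the calibration is good to about 2 mm. A picture is of the moment at which its call begins. camera_info takes no time and is no camera call.
- r.sign_off(): hands the job in; it is judged then, once.
Trained networks look in the newest picture that a camera, given by its name, has taken for a name from the list of things; names that differ only in an ending like _2 or _b are one class to them, and where a whole thing is asked for, a point or a joint stands for the part that bears it (a point fixed in the world has none). Each returns a list of dicts, best first, with "p" (0 to 1); they miss things now and then, are a little off and sometimes report something else, mostly with a low value. They report only what shows in the picture. A call takes as long as a camera call. They do not tell look-alikes from the thing itself.
- r.recognise(thing, camera): "box" ([left, top, right, bottom] in pixels, round what is visible of it).
- r.cut_out(thing, camera): "mask" (480x640 bool, what is visible of it) and "box" ([left, top, right, bottom] in pixels, round what is visible of it).
The state is a dict: "clock": time; "qpos": joint angles; "qvel": joint speeds; "joint_efforts": joint torques, N m; "eef_pos": TCP position; "tcp_rot": TCP orientation; "contact_force": force on the tool from outside, world axes, zero at the start; "wrist_torque": the same for the moment, N m; "opening": opening from 0.0 (shut) to 1.0 (fully open); "grasp_force": force on a finger pad.
Only numpy, scipy, OpenCV 4.12 (cv2) and the standard library are available. Lean on these libraries where they do the work, as an engineer would, in place of code of your own. Each camera call takes 0.05 s, during which the arm holds its last target. There are 200 camera calls.

## Working session

There is one attempt and no reset: what is moved stays moved. The work goes in short steps, Python scripts to look and compute and a tool call to move; the robot and the scene stay as the last step left them, time stands still between calls to the robot, and variables do not carry over. Pictures are saved under pics/ and viewed, at most 10 in all, crops included, and the job is handed in when it is done.

Besides the shell and the picture viewer there is one more tool, called after "Request:" as name(argument=value, ...), one argument or row to a line, values as JSON. carry_out: Moves the arm, as the interface text tells. Its arguments: {"type":"object","properties":{"delta_pos":{"type":"array","items":{"type":"array","items":{"type":"number"}}},"rot":{"type":"array","items":{"type":"array","items":{"type":"number"}}},"claw":{"type":"number"},"grip_force":{"type":"number"}},"required":["delta_pos","rot"]}

```bash
mkdir -p pics; python3 - <<'E'
from rig import r
import cv2
for c in("top","side"):
    cv2.imwrite(f"pics/{c}0.png",r.grab_frame(c))
    i=r.camera_info(c);print(c,i)
    for t in("clamp","block","nut_wings","clamp_lever"):
        print(t,[(round(d["p"],2),[int(v) for v in d["box"]]) for d in r.recognise(t,c)])
print(r.tips_ahead,r.sense())
E
```

```text
top {'fx': 465.4247708444941, 'fy': 465.4247708444941, 'cx': 317.322813287397, 'cy': 236.61570869458558, 'pose': array([[ 5.84949393e-03, -9.81460328e-01,  1.91576115e-01,
         3.56681320e+02],
       [-9.99948959e-01, -4.16271473e-03,  9.20603280e-03,
        -3.43941110e+01],
       [-8.23787925e-03, -1.91620188e-01, -9.81434583e-01,
         9.94307514e+02],
       [ 0.00000000e+00,  0.00000000e+00,  0.00000000e+00,
         1.00000000e+00]])}
clamp [(0.69, [153, 257, 232, 310]), (0.68, [266, 131, 340, 183])]
block []
nut_wings [(0.62, [266, 136, 336, 180]), (0.58, [158, 254, 230, 310])]
clamp_lever [(0.86, [264, 132, 303, 154]), (0.57, [156, 264, 185, 283])]
side {'fx': 485.0172099741226, 'fy': 485.0172099741226, 'cx': 313.9886143350334, 'cy': 240.21133432803188, 'pose': array([[ 3.95216670e-01,  6.83986595e-01, -6.13160763e-01,
         1.21365807e+03],
       [ 9.18577508e-01, -2.91098003e-01,  2.67352416e-01,
        -2.90513259e+02],
       [ 4.37559523e-03, -6.68897818e-01, -7.43341485e-01,
         9.18331918e+02],
       [ 0.00000000e+00,  0.00000000e+00,  0.00000000e+
[... 301 characters left out ...]
pos': array([-1.11140063e+00,  3.53046812e-01,  1.63343896e+00, -3.01076913e-07,
        1.15518561e+00, -2.41083429e-03]), 'qvel': array([-3.61340824e-04, -1.21495268e-03, -2.97178631e-03, -1.55137431e-03,
       -5.65345059e-06, -2.56174759e-04]), 'joint_efforts': array([ 2.09928598e-04, -6.04695082e+01, -3.42178738e+01, -1.61302223e-04,
        2.26863631e-03, -1.47143584e-05]), 'eef_pos': array([ 278.46517532, -559.51850663,  256.23501104]), 'tcp_rot': array([-3.14151392e+00,  8.56351949e-08,  4.61806653e-01]), 'contact_force': array([ 1.18215791, -0.36096625, -0.61004446]), 'wrist_torque': array([-0.01445961, -0.01058475, -0.01891273]), 'grasp_force': 0.0, 'opening': 1.0017605199771071}
```

View pics/top0.png

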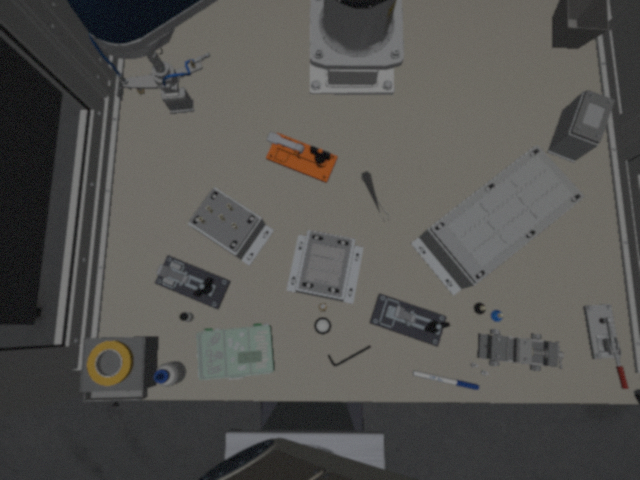

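View pics/side0.png

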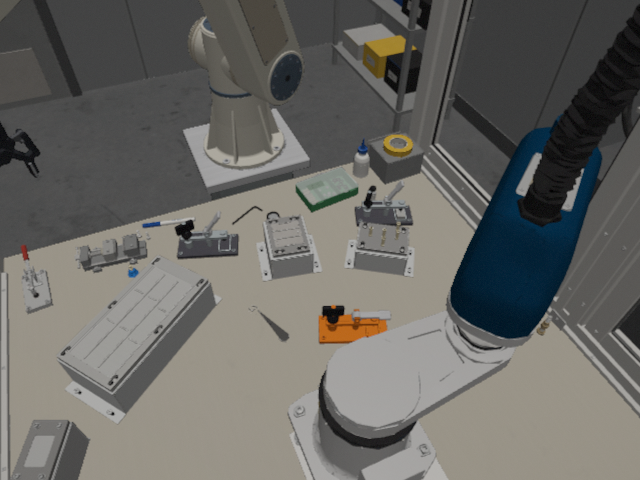

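The top view shows grey clamps at (192,282) and (410,320), plus an orange look-alike at (302,157). In the side view the grey clamps are at (383,210) and (207,240). I'll enlarge both to see which one holds the block.

```bash
python3 - <<'E'
import cv2,numpy as np
t=cv2.imread("pics/top0.png");s=cv2.imread("pics/side0.png")
f=lambda im,u,v:cv2.convertScaleAbs(cv2.resize(im[v-30:v+30,u-40:u+40],(400,300),interpolation=cv2.INTER_CUBIC),alpha=1.3)
cv2.imwrite("pics/z.png",np.vstack([np.hstack([f(t,192,282),f(t,410,320)]),np.hstack([f(s,383,205),f(s,207,238)])]))
E
```

```text
(no output)
```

View pics/z.png

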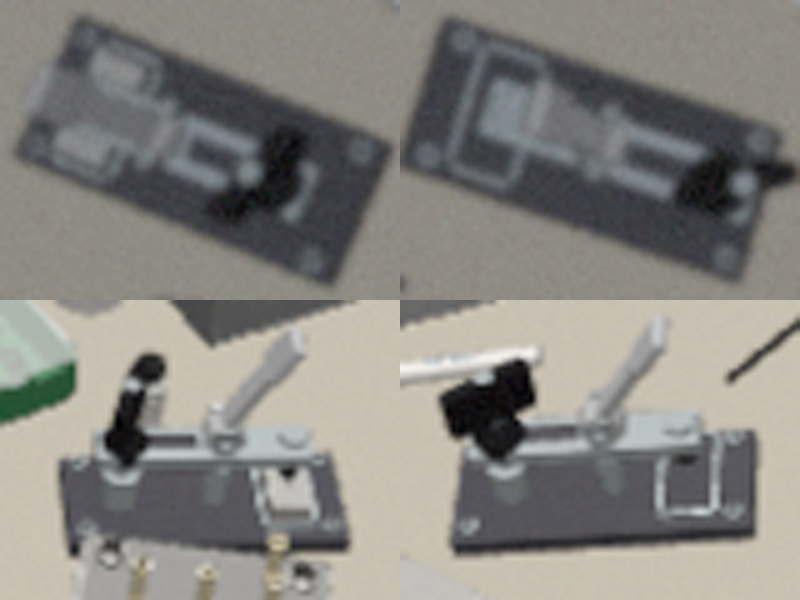

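The left clamp is the loaded one: both block ends show under its nose, while the nest of the right one is empty. I'll fit its pose from the plate corners and check it with an overlay in both views.

```bash
cat > h.py <<'E'
import numpy as np,cv2
from rig import r
from scipy.optimize import least_squares
def proj(c,P):
    i=r.camera_info(c);T=np.linalg.inv(i["pose"]);q=np.atleast_2d(P)@T[:3,:3].T+T[:3,3]
    return np.c_[i["fx"]*q[:,0]/q[:,2]+i["cx"],i["fy"]*q[:,1]/q[:,2]+i["cy"]]
def world(p,L):
    c,s=np.cos(p[2]),np.sin(p[2]);L=np.atleast_2d(np.array(L,float))
    return np.c_[p[0]+c*L[:,0]-s*L[:,1],p[1]+s*L[:,0]+c*L[:,1],L[:,2]]
C=np.array([[74,-33,12],[74,33,12],[-74,33,12],[-74,-33,12.]])
def lever(a,dz):
    return [[5+x*np.cos(a)-7*np.sin(a),y,56+dz+x*np.sin(a)+7*np.cos(a)] for x,y in((0,7),(71,11),(71,-11),(0,-7))]
def wings(a):
    return [[-45+x*np.cos(a)-y*np.sin(a),x*np.sin(a)+y*np.cos(a),92] for x,y in((23,5),(23,-5),(-23,-5),(-23,5))]
def overlay(c,p,nut,lev,u,v,name,img):
    im=cv2.resize(img[v-30:v+30,u-40:u+40],(800,600),interpolation=cv2.INTER_CUBIC);im=cv2.convertScaleAbs(im,alpha=1.3)
    for L,col in((C,(0,255,0)),(wings(nut),(0,0,255)),(lever(lev,2*nut),(255,0,255)),([[x,y,26] for x,y in((31,-22.5),(53,-22.5),(53,22.5),(31,22.5))],(0,255,255))):
        q=((proj(c,world(p,L))+.5-[u-40,v-30])*10).astype(int)
        cv2.polylines(im,[q],True,col,1)
    cv2.imwrite(name,im)
E
python3 - <<'E'
from h import *
# top crop picks; local order (+x,-y),(+x,+y),(-x,+y),(-x,-y)
X=np.array([[80,15],[15,155],[330,285],[390,150]])/5+[152,252]-.5
f=lambda p:(proj("top",world(p,C))-X)
sols=[least_squares(lambda p:f(p).ravel(),[500,250,y]) for y in(1.2,-1.9,1.9,2.5)]
for q in sols[:1]+sols[2:3]: print(q.x,q.cost,q.fun.round(1))
p=min(sols,key=lambda q:q.cost).x; np.save("p.npy",p);print(p)
print(proj("side",world(p,C)))
for c,u,v in(("top",192,282),("side",383,205)): overlay(c,p,1.2,1.05,u,v,f"pics/o_{c}.png",cv2.imread(f"pics/{c}0.png"))
a=cv2.imread("pics/o_top.png");b=cv2.imread("pics/o_side.png")
cv2.imwrite("pics/o.png",cv2.resize(np.vstack([a,b]),(800,1200))[:, :]) 
E
```

```text
[450.41387649 239.15758558   1.18495046] 1.8789663005540633 [ 0.  -0.4 -0.7  0.2 -0.2  1.2  0.9 -1. ]
[450.4138765  239.15758561   1.18495047] 1.8789663005540858 [ 0.  -0.4 -0.7  0.2 -0.2  1.2  0.9 -1. ]
[450.41387651 239.15758562   1.18495046]
[[412.17915051 222.3961011 ]
 [408.36132435 204.78895353]
 [353.51221257 205.39695531]
 [355.41642423 223.06042993]]
```

View pics/o_top.png

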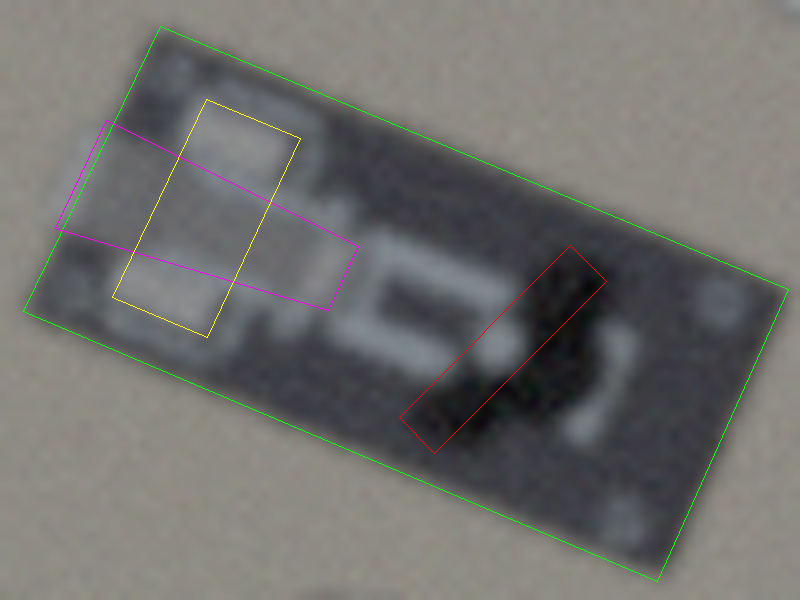

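View pics/o_side.png

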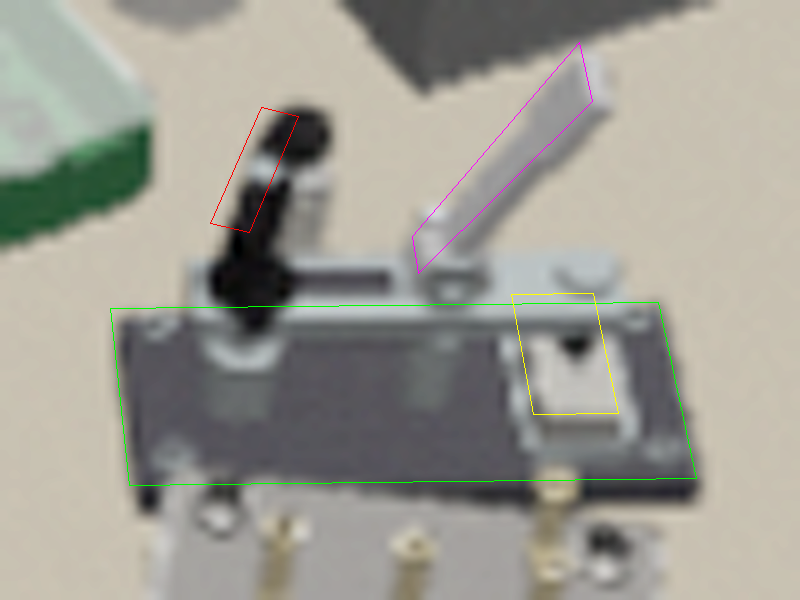

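The overlays match: the red wings line sits on the actual wings and the yellow rectangle on the block. The side view is offset by about 1.5 px (2–3 mm), so I'll fit both cameras jointly.

```bash
cat >> h.py <<'E'
from scipy.spatial.transform import Rotation as Ro
def move(target,yaw):
    """target world mm, tool down with yaw -> delta_pos (m), rot (deg) in tool axes"""
    s=r.sense();R=Ro.from_euler("xyz",s["tcp_rot"]);T=Ro.from_euler("xyz",[np.pi,0,yaw])
    return (R.inv().apply(np.array(target)-s["eef_pos"])/1000).round(4),np.degrees((R.inv()*T).as_rotvec()).round(2)
E
python3 - <<'E'
from h import *
X=np.array([[80,15],[15,155],[330,285],[390,150]])/5+[152,252]-.5
X=np.vstack([np.load("p.npy")*0+0]) if 0 else X
S=np.array([[700,487],[660,300],[122,318],[140,490]])/10+[343,175]-.5
T=np.array([[80,15],[15,155],[330,285],[390,150]])/5+[152,252]-.5
# local order +x-y,+x+y,-x+y,-x-y ; top picks order same as fitted before
f=lambda p:np.r_[(proj("top",world(p,C))-T).ravel(),(proj("side",world(p,C))-S).ravel()]
q=least_squares(f,np.load("p.npy"));p=q.x;np.save("p.npy",p);print(p,q.fun.round(1))
n=world(p,[[-45,0,95]])[0];print("nut",n,"piv",world(p,[[5,0,56]])[0])
for a in(1.0,1.2,1.4):print(a,proj("top",world(p,wings(a))).round(1).tolist())
print(move([n[0],n[1],250],p[2]+1.2))
E
```

```text
[451.11444733 239.63740329   1.18739586] [-0.3 -0.6 -0.9 -0.1 -0.4  0.7  0.7 -1.4 -0.  -0.7  0.1  0.4 -0.9 -0.7
 -0.8 -0.3]
nut [434.28101786 197.90449478  95.        ] piv [452.98482838 244.27439312  56.        ]
1.0 [[192.9, 295.0], [190.2, 290.7], [210.2, 277.1], [213.0, 281.3]]
1.2 [[194.8, 296.4], [191.2, 292.9], [208.4, 275.6], [211.9, 279.2]]
1.4 [[196.9, 297.5], [192.7, 294.7], [206.2, 274.6], [210.5, 277.3]]
(array([ 0.477 , -0.6087,  0.0063]), array([  -0.  ,   -0.  , -110.33]))
```

Request:
carry_out(
  delta_pos=[
    [0.034, -0.0435, 0],
    [0.068, -0.087, 0],
    [0.102, -0.1305, 0],
    [0.136, -0.174, 0],
    [0.17, -0.2175, 0],
    [0.204, -0.261, 0],
    [0.238, -0.3045, 0],
    [0.272, -0.348, 0],
  ],
  rot=[
    [0, 0, -8],
    [0, 0, -16],
    [0, 0, -24],
    [0, 0, -32],
    [0, 0, -40],
    [0, 0, -48],
    [0, 0, -56],
    [0, 0, -64],
  ],
  claw=0.03,
  grip_force=30,
)

```text
clock: 1.5
eef_pos: [367.1, -125.2, 256.7]
tcp_rot: [3.14, 0.0, 1.583]
contact_force: [0.2, 1.1, 0.6]
opening: 0.354
grasp_force: 0.0
```

```bash
python3 - <<'E'
from h import *
p=np.load("p.npy");n=world(p,[[-45,0,95]])[0]
print(r.sense()["eef_pos"],r.sense()["opening"],move([n[0],n[1],200],p[2]+1.2))
E
```

```text
[ 367.13062969 -125.19912531  256.65354511] 0.35380315147389774 (array([0.3223, 0.071 , 0.0566]), array([ 5.000e-02,  4.000e-02, -4.609e+01]))
```

Request:
carry_out(
  delta_pos=[
    [0.054, 0.012, 0.006],
    [0.108, 0.024, 0.012],
    [0.162, 0.036, 0.02],
    [0.216, 0.048, 0.03],
    [0.27, 0.06, 0.045],
    [0.322, 0.071, 0.0565],
    [0.322, 0.071, 0.0565],
    [0.322, 0.071, 0.0565],
  ],
  rot=[
    [0, 0, -8],
    [0, 0, -16],
    [0, 0, -24],
    [0, 0, -32],
    [0, 0, -40],
    [0, 0, -46],
    [0, 0, -46],
    [0, 0, -46],
  ],
)

```text
clock: 2.5
eef_pos: [435.0, 195.6, 199.7]
tcp_rot: [-3.141, -0.0, 2.382]
contact_force: [-0.0, 0.3, -0.2]
opening: 0.352
grasp_force: 0.0
```

```bash
python3 - <<'E'
from h import *
p=np.load("p.npy");n=world(p,[[-45,0,95]])[0]
print(r.sense()["eef_pos"],r.sense()["opening"],move(n,p[2]+1.2))
im=r.grab_frame("side");cv2.imwrite("pics/s2.png",cv2.resize(im[110:260,280:480],(800,600)))
E
```

```text
[434.97729951 195.60171131 199.66803217] 0.3520289926837483 (array([0.0021, 0.0013, 0.1047]), array([-0.05, -0.  , -0.31]))
```

View pics/s2.png

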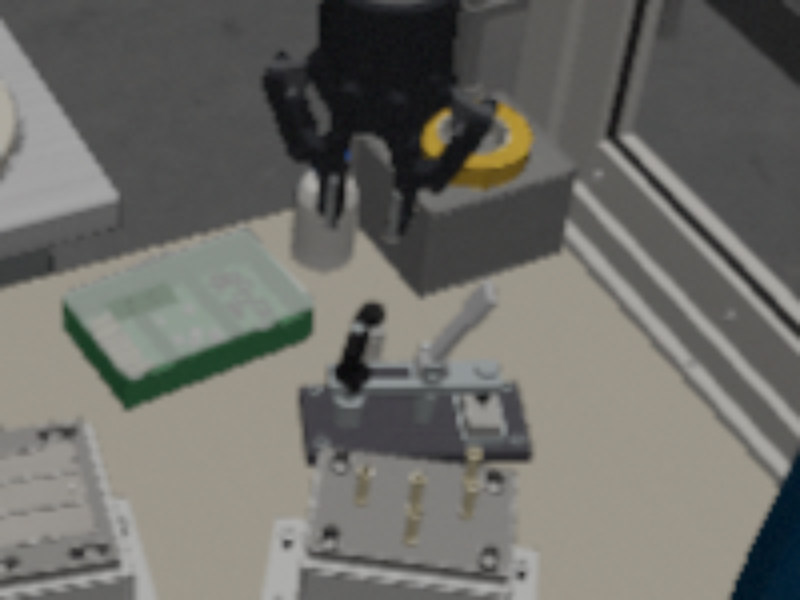

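The gripper stands above the wing nut with the fingers straddling its axis. The lever is clear to the right, so I'll descend, then close.

Request:
carry_out(
  delta_pos=[
    [0.002, 0.0015, 0.03],
    [0.002, 0.0015, 0.06],
    [0.002, 0.0015, 0.075],
    [0.002, 0.0015, 0.09],
    [0.002, 0.0015, 0.098],
    [0.002, 0.0015, 0.105],
    [0.002, 0.0015, 0.105],
  ],
  rot=[
    [0, 0, 0],
    [0, 0, 0],
    [0, 0, 0],
    [0, 0, 0],
    [0, 0, 0],
    [0, 0, 0],
    [0, 0, 0],
  ],
)

```text
clock: 3.42
eef_pos: [434.9, 198.2, 94.6]
tcp_rot: [-3.141, -0.0, 2.382]
contact_force: [0.4, -1.2, 0.2]
opening: 0.352
grasp_force: 0.0
```

Request:
carry_out(
  delta_pos=[
    [0, 0, 0],
    [0, 0, 0],
    [0, 0, 0],
    [0, 0, 0],
    [0, 0, 0],
  ],
  rot=[
    [0, 0, 0],
    [0, 0, 0],
    [0, 0, 0],
    [0, 0, 0],
    [0, 0, 0],
  ],
  claw=0.0,
  grip_force=30,
)

```text
clock: 4.05
eef_pos: [435.8, 198.7, 95.2]
tcp_rot: [3.14, 0.001, 2.382]
contact_force: [3.4, 4.3, 0.5]
opening: 0.103
grasp_force: 33.4
```

```bash
python3 - <<'E'
from h import *
p=np.load("p.npy");n=world(p,[[-45,0,95]])[0]
s=r.sense();print(s["wrist_torque"],s["tcp_rot"],move(n,p[2]))
im=r.grab_frame("side");cv2.imwrite("pics/s3.png",cv2.resize(im[140:230,320:440],(800,600)))
E
```

```text
[ 0.55792789 -0.40350013  0.06046959] [3.13968024e+00 5.85354978e-04 2.38159813e+00] (array([ 0.0005, -0.0016,  0.0002]), array([ 1.200e-01, -4.000e-02,  6.842e+01]))
```

View pics/s3.png

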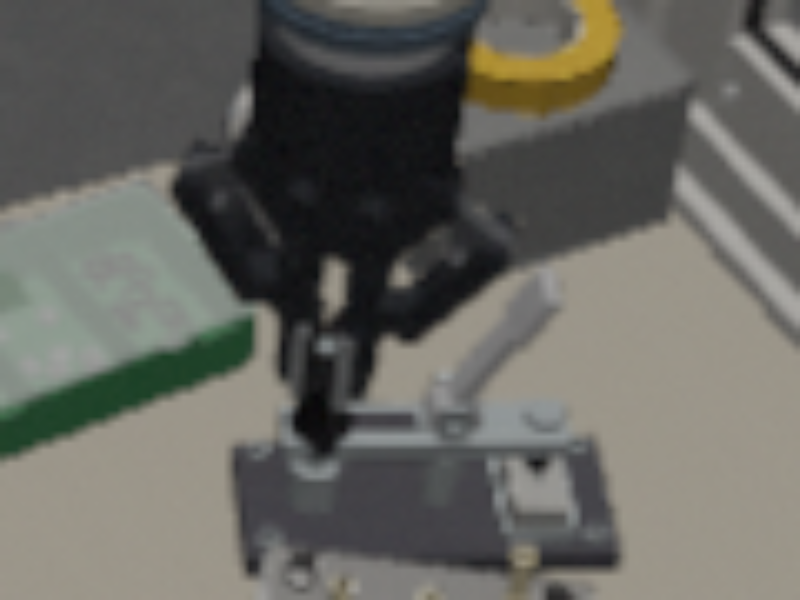

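The wings are gripped (opening about 9 mm) and the lever is still up. Now I'll turn them 68.4° clockwise.

Request:
carry_out(
  delta_pos=[
    [0, 0, 0],
    [0, 0, 0],
    [0, 0, 0.001],
    [0, 0, 0.001],
    [0, 0, 0.0015],
    [0, 0, 0.002],
    [0, 0, 0.002],
    [0, 0, 0.002],
  ],
  rot=[
    [0, 0, 9],
    [0, 0, 18],
    [0, 0, 27],
    [0, 0, 36],
    [0, 0, 45],
    [0, 0, 54],
    [0, 0, 63],
    [0, 0, 68.5],
  ],
)

```text
clock: 5.1
eef_pos: [434.5, 198.5, 95.0]
tcp_rot: [-3.141, -0.0, 1.182]
contact_force: [-10.8, 1.4, 36.8]
opening: 0.109
grasp_force: 38.7
```

Request:
carry_out(
  delta_pos=[
    [0, 0, 0],
    [0, 0, 0],
    [0, 0, 0],
  ],
  rot=[
    [0, 0, 0],
    [0, 0, 0],
    [0, 0, 0],
  ],
)

```text
clock: 5.48
eef_pos: [434.5, 198.5, 95.0]
tcp_rot: [-3.141, -0.0, 1.185]
contact_force: [-10.1, 0.8, 37.3]
opening: 0.111
grasp_force: 38.6
```

Request:
carry_out(
  delta_pos=[
    [0, 0, 0],
    [0, 0, 0],
    [0, 0, 0],
    [0, 0, -0.03],
    [0, 0, -0.07],
    [0, 0, -0.105],
    [0, 0, -0.105],
    [0, 0, -0.105],
  ],
  rot=[
    [0, 0, 0],
    [0, 0, 0],
    [0, 0, 0],
    [0, 0, 0],
    [0, 0, 0],
    [0, 0, 0],
    [0, 0, 0],
    [0, 0, 0],
  ],
  claw=0.03,
)

```text
clock: 6.48
eef_pos: [434.4, 197.9, 197.0]
tcp_rot: [-3.141, 0.001, 1.186]
contact_force: [-0.9, -0.4, -0.3]
opening: 0.349
grasp_force: 0.0
```

```bash
python3 - <<'E'
from h import *
p=np.load("p.npy")
s=r.sense();print(s["eef_pos"],s["tcp_rot"])
im=r.grab_frame("side");overlay("side",p,0,1.05,383,205,"pics/s4.png",im)
E
```

```text
[434.40051785 197.94955655 197.03046959] [-3.14084078e+00  8.11700892e-04  1.18607579e+00]
```

View pics/s4.png

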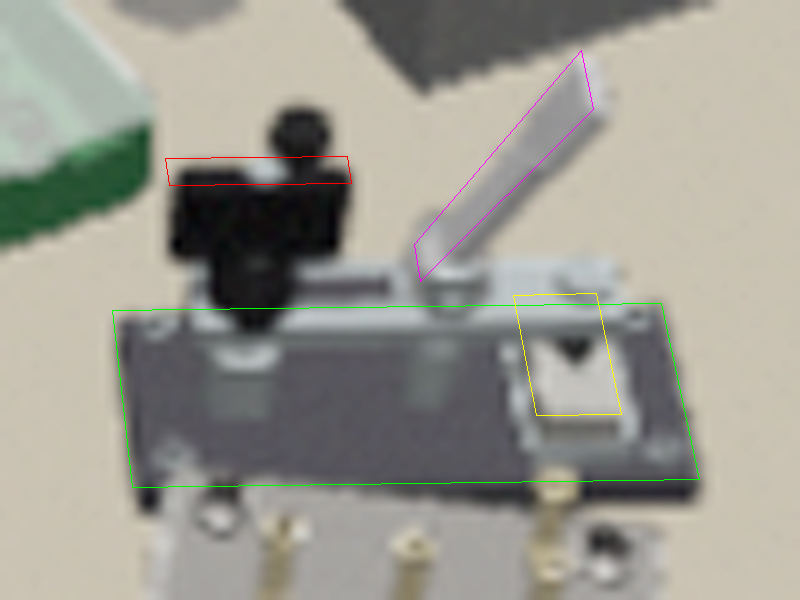

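The wings now lie along the strap (the bar spans (175–345, 170–255), parallel to the plate); the round knob behind them is another object. Next I'll close the fingers and sweep the lever down from its nut side.

Request:
carry_out(
  delta_pos=[
    [0, 0, 0],
    [0, 0, 0],
    [0.015, 0, 0.015],
    [0.03, 0, 0.035],
    [0.039, 0, 0.055],
    [0.039, 0, 0.055],
    [0.039, 0, 0.055],
  ],
  rot=[
    [0, 0, 0],
    [0, 0, 0],
    [0, 0, 0],
    [0, 0, 0],
    [0, 0, 0],
    [0, 0, 0],
    [0, 0, 0],
  ],
  claw=0.0,
)

```text
clock: 7.4
eef_pos: [449.5, 234.2, 143.0]
tcp_rot: [-3.141, 0.0, 1.186]
contact_force: [0.9, -0.0, 0.5]
opening: -0.003
grasp_force: 0.0
```

Request:
carry_out(
  delta_pos=[
    [0.008, 0, 0.001],
    [0.015, 0, 0.0025],
    [0.021, 0, 0.0045],
    [0.0265, 0, 0.0065],
    [0.032, 0, 0.0095],
    [0.037, 0, 0.013],
    [0.041, 0, 0.017],
    [0.0455, 0, 0.0215],
  ],
  rot=[
    [0, 0, 0],
    [0, 0, 0],
    [0, 0, 0],
    [0, 0, 0],
    [0, 0, 0],
    [0, 0, 0],
    [0, 0, 0],
    [0, 0, 0],
  ],
)

```text
clock: 8.4
eef_pos: [466.8, 276.8, 121.0]
tcp_rot: [3.142, -0.0, 1.186]
contact_force: [0.1, -0.2, 2.5]
opening: -0.001
grasp_force: 0.9
```

Request:
carry_out(
  delta_pos=[
    [0.0035, 0, 0.005],
    [0.007, 0, 0.01],
    [0.0095, 0, 0.0155],
    [0.012, 0, 0.021],
    [0.013, 0, 0.024],
    [0.0135, 0, 0.027],
  ],
  rot=[
    [0, 0, 0],
    [0, 0, 0],
    [0, 0, 0],
    [0, 0, 0],
    [0, 0, 0],
    [0, 0, 0],
  ],
)

```text
clock: 9.15
eef_pos: [471.8, 289.2, 94.1]
tcp_rot: [3.141, -0.0, 1.186]
contact_force: [0.7, 1.9, 1.8]
opening: -0.004
grasp_force: 1.1
```

Request:
carry_out(
  delta_pos=[
    [0, 0, 0.003],
    [0, 0, 0.006],
    [0, 0, 0.008],
    [0, 0, 0.008],
  ],
  rot=[
    [0, 0, 0],
    [0, 0, 0],
    [0, 0, 0],
    [0, 0, 0],
  ],
)

```text
clock: 9.65
eef_pos: [472.2, 289.4, 87.2]
tcp_rot: [3.141, -0.001, 1.186]
contact_force: [-1.3, 0.9, 13.0]
opening: -0.001
grasp_force: 6.2
```

Request:
carry_out(
  delta_pos=[
    [0, 0, 0.001],
    [0, 0, 0.002],
    [0, 0, 0.003],
    [0, 0, 0.003],
  ],
  rot=[
    [0, 0, 0],
    [0, 0, 0],
    [0, 0, 0],
    [0, 0, 0],
  ],
)

```text
clock: 10.15
eef_pos: [472.7, 289.9, 85.7]
tcp_rot: [3.14, -0.002, 1.186]
contact_force: [-5.1, 0.4, 28.9]
opening: 0.002
grasp_force: 14.3
```

Request:
carry_out(
  delta_pos=[
    [0, 0, -0.01],
    [0, 0, -0.05],
    [0, 0, -0.1],
    [0, 0, -0.14],
    [0, 0, -0.14],
    [0, 0, -0.14],
  ],
  rot=[
    [0, 0, 0],
    [0, 0, 0],
    [0, 0, 0],
    [0, 0, 0],
    [0, 0, 0],
    [0, 0, 0],
  ],
)

```text
clock: 10.9
eef_pos: [471.0, 288.5, 222.3]
tcp_rot: [-3.141, 0.001, 1.186]
contact_force: [-0.5, -0.1, 0.1]
opening: -0.002
grasp_force: 0.0
```

```bash
python3 - <<'E'
from h import *
p=np.load("p.npy")
im=r.grab_frame("side");overlay("side",p,0,0.0,383,205,"pics/s5.png",im)
E
```

```text
(no output)
```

View pics/s5.png

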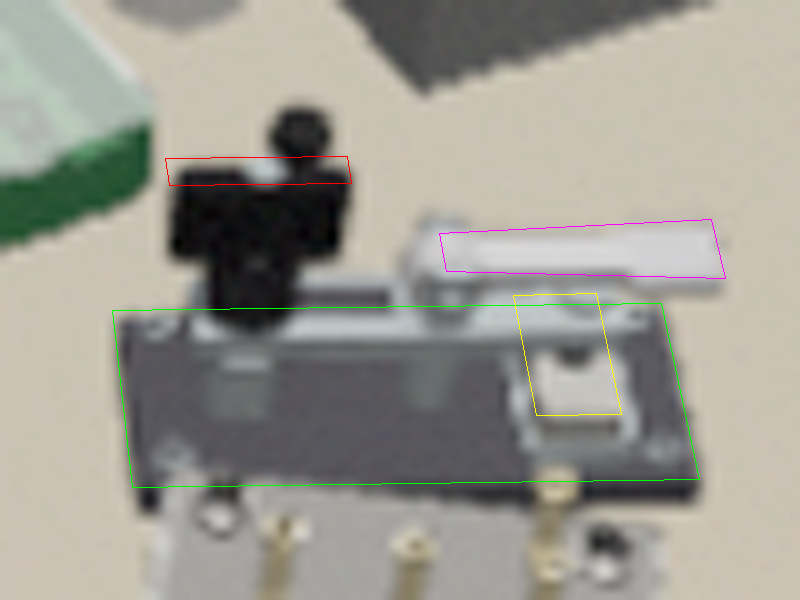

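The lever (440–725, 220–285) lies flat on the closed-position overlay, the pad is on the block at (575,360), and the wings are in line. The gripper is clear, so I'm handing in.

```bash
python3 -c "
from rig import r
print(r.sign_off())"
```

```text
the job is handed in; nothing more can be done
None
```

The job is handed in, with no verdict returned: in the last picture the loaded clamp's wings are in line with the strap, its lever is fully down and the pad is on the block. The grip force couldn't be measured, and the empty clamp was not touched.

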